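Shut the dust cover of a gem lap without letting it slam

ROBOT

A 7-joint arm with a two-finger parallel gripper is mounted at the origin on the work surface. World frame = base frame: x ahead of the robot, y to its left, z up, the work surface at z = 0. Lengths are in m, angles in rad, forces in N, time in s.
With the tool pointing down it reaches from about 0.425 to 0.875 m from the base axis. Payload 4.7 kg.
Tool frame: the origin (TCP) lies midway between the tips of the shut fingers; the grasp point (between the pads) lies 19 mm behind it (robot.hold_point_z is the distance from the TCP to the grasp point, in m); z points along the fingers, y is the direction in which the jaws open and shut (so a half turn about z gives the same grasp; the last joint's range is limited). The gripper opens to 87 mm and grips with 3 to 60 N. Pads are 19 mm wide; open, the fingers measure 117 mm over their backs; the gripper's body (75 mm by 190 mm) begins 51 mm behind the grasp point.
Start: joints at [1.307, 0.321, -0.07, 1.45, 0.023, 1.371, -0.057], TCP at [0.178, -0.625, 0.223] pointing down, gripper open.
Joint ranges: [-2.86, 2.86], [-0.3, 2.09], [-1.38, 1.24], [0.06, 2.45], [-1.56, 4.7], [0.09, 2.05], [-2.69, 2.69]. Speed limits (rad/s): [2.57, 2.57, 3.14, 3.14, 3.14, 3.14, 3.14].

INTERFACE

Orientations are given as [roll, pitch, yaw] about the fixed x, y, z axes, in that order (R = Rz(yaw) Ry(pitch) Rx(roll)).
In Python, from rig import get_state, read_camera, order, robot gives the robot as it stands.
- The arm moves only by the shell command python3 -m jog 'ROWS' [FORCE]. ROWS is JSON, a list of rows, each a list of 7 numbers: the shift along the tool's x, y, z normalised to -1 to 1, where 1 is 0.3 m, then the turn, a rotation vector about the tool's x, y, z normalised to -1 to 1, where 1 is 90 degrees, then the closure, from -1 (fully open) to 1 (shut). A call has 1 to 12 rows; each row is the pose to reach, as a shift and turn from the pose commanded when the call began, along the tool's axes at that moment; what a row does not reach only later rows make up. A row lasts 1/8 s, in which the tool goes at most 62.5 mm and 10.7 degrees, less where a joint would pass 70% of its speed; a pose out of reach is approached as far as the arm can. A call with a number of a shift or a turn outside -1 to 1 is refused whole. A call with a gripper value outside its range is refused whole. The fingers move at their own pace and stop on an object; FORCE is the grip in N (left out, the last holds). Time passes only in rows, so rows that repeat a pose let the fingers close. It gives the time, the measured TCP pose, the force and the opening at its end, in the units of the state.
- get_state(): the state, without advancing time (a new reading comes with each control period).
- read_camera(name): name is "side" or "top"; returns a dict with "img" (384x512x3 uint8, blue, green, red), "range_z" (384x512 float32, m along the optical axis (not along the pixel's ray), 0 where there is no reading), "fov_y" (degrees; the focal length in pixels is half the picture's height over the tangent of half this angle, whatever the lens; pixels are square), "cx", "cy" (the principal point, pixels), "R" (3x3) and "t" (3): a world point X has camera coordinates R X + t. Camera axes: x right, y down, z forward; pixel columns grow to the right and rows downward; lengths in m; the calibration is good to about 2 mm. A picture is of the moment at which its call begins.
- order.job_done(): hands the job in, once; it reports no verdict.
The state is a dict: "clock": time; "joint_pos": joint angles; "joint_velocities": joint speeds; "joint_efforts": joint torques, N m; "tool_pos": TCP position; "tcp_rot": TCP orientation; "force": force on the tool from outside, world axes, zero at the start; "moment": the same for the moment, N m; "gripper_width": opening from 0.0 (shut) to 1.0 (fully open).
Only numpy, scipy, OpenCV 4.12 (cv2) and the standard library are available. Lean on these libraries where they do the work, as an engineer would, in place of code of your own. Each camera call takes 0.05 s, during which the arm holds its last target. There are 200 camera calls.

TASK

The hinged dust cover of the small gem-polishing lap stands open, leaning back against its stops. Nudge it forward with a finger until it tips over its balance, catch it on a finger as it falls, and lower it on that finger until it lies fully shut on the pan, so that it never slams or drops more than the last few millimetres. Touch the cover only with the fingers, do not grip or pinch it or press it hard, leave everything standing around the lap where it is, and finish with the robot clear of everything.

Things in the scene. Friction and masses are not known exactly. Their poses are not given: they have to be found in the camera images.
- lap: Fixed lap unit: grey box with a timber pan on it, 190 (x) x 220 (y) mm, its 12 mm walls 95 mm high above the table; a 150 mm steel lap inside, below the rim. Origin: centre of the underside. Its -x side is the front and faces the robot's right; the cover is hinged along the opposite (+x) wall, at the robot's left. A motor housing, 130 x 56 mm, 90 mm high, stands at the -y wall (far side).
- cover_hinge (a point): Middle of the cover's hinge axis, at (101, 0, 97) mm in the lap unit's frame and turned like it; the axis runs along the unit's y. Two steel stops, 56 mm tall, stand just behind it.
- cover (a joint): Cover angle, rad: 0 = shut, level on the rim; 1.57 = upright; 1.75 = leaning back on its stops (start). It balances at about 1.51 and falls shut once nudged below 1.47. The hinge is damped: from just past the balance it takes about 2 s to fall to 0.8 rad, then runs shut at about 1.5 rad/s unless held. It weighs 0.3 kg; about 1.5 N up at its front edge holds it.
- cover_lip (a point): Middle of the cover's lower front edge, (-212, 0, -2) mm in the cover's frame. Shut, it is 95 mm above the table and juts 16 mm out from the pan's front wall, so that a finger in front of the wall can stay under it until it is shut. At the start it is at the top of the upright cover, 0.3 m up. Axes: x towards the hinge, y along it, z out of the upper face.
- cover_face (a point): Centre of the cover's upper (when open: rear) face, (-106, 0, 13) mm in the cover's frame. The cover is flat, 220 mm wide along the hinge, 212 mm from hinge to front edge and 15 mm thick: a timber frame of 12 mm with a 3 mm aluminium sheet on top; the frame's front bar is 32 mm wide, full width. Axes as at cover_lip.
- tub: Bystander: open white plastic tub 110 x 80 x 45 mm, behind the open cover. Origin: centre of its underside.
- bowl: Bystander: purple plastic bowl, 100 mm across, 40 mm high, about 0.15 m in front of the cover's shut edge. Origin: centre of its underside.
- tang: Bystander: polishing tang, a blue arm 180 mm long with a steel stone holder (80 mm high) at one end, behind the tub. Origin on the table beneath its middle.
- spare_lap: Bystander: bare steel disc of 150 mm diameter, 12 mm thick, to the right of the unit. Origin: centre of its underside.
- loupe: Bystander: black and steel folding loupe, 60 mm long, 18 mm high, just in front of the unit. Origin under its lens.
- paste_jar: Bystander: small amber jar with a black cap, 42 mm across, 40 mm high, by the unit's far front corner. Origin: centre of its underside.
- brush: Bystander: brush 160 mm long, lying in front of the unit, along its front. Origin at its middle.
- dop: Bystander: small brass dop (stone holder) standing on a 28 mm foot, 58 mm high, behind the open cover. Origin: centre of its underside.

How it is judged:
On the way, in this order (a step that is already met when the one before it is completed fails the run):
1. the falling cover is caught: it is between 0.2 and 1.3 rad open, rests on the fingers and sinks slower than 0.6 rad/s, for 0.2 s (value of joint cover between 0.2 and 1.3 rad and velocity of joint cover above -0.6 rad/s and contact force between the fingers and cover above 0.3 N), for 0.2 s.
2. the cover lies shut on the pan (within 0.03 rad) (value of joint cover below 0.03 rad), for 0.2 s.
At the end, for the whole second after the job is handed in: The cover lies shut on the pan (joint under 0.03 rad, at rest) and every bystander is within 15 mm of where it stood (value of joint cover below 0.03 rad and velocity of joint cover between -0.05 and 0.05 rad/s and distance of each of tub, bowl, tang, spare_lap, loupe, paste_jar, brush, dop from where it was at the start of the episode below 0.015 m); the robot touches nothing.
It fails at once if the cover slams: it falls faster than 0.8 rad/s when less than 0.35 rad open (the last 0.03 rad, about 6 mm at the front edge, are not judged) (value of joint cover between 0.03 and 0.35 rad and velocity of joint cover below -0.8 rad/s).
It fails at once if the cover is pinched: the fingers press on both faces of the cover (the timber frame beneath and the sheet above) with more than 3 N each (contact force between the fingers and cover_c1 above 3 N and (contact force between the fingers and cover_c0 above 3 N or contact force between the fingers and cover_c3 above 3 N or contact force between the fingers and cover_c4 above 3 N)).
It fails at once if the arm or the gripper's body, not the fingers, leans on the cover with more than 3 N (contact force between the arm and cover above 3 N).
It fails at once if the cover is pressed with more than 25 N (contact force between the fingers and cover above 25 N).
It fails at once if a bystander is pushed more than 15 mm, lifted or knocked over (distance of any of tub, bowl, tang, spare_lap, loupe, paste_jar, brush, dop from where it was at the start of the episode above 0.015 m or angle between any of tub, bowl, tang, spare_lap, loupe, paste_jar, brush, dop's own z axis and vertical above 0.3 rad).
It also fails if it takes over 48 s, if anything falls off the work surface, if the arm or the gripper's body presses on something with over 40 N, if the wrist force passes 120 N, or if a joint passes its speed limit or range.

## Working session

There is one attempt and no reset: what is moved stays moved. The work goes in short steps, Python scripts to look and compute and a shell command to move; the robot and the scene stay as the last step left them, time stands still between calls to the robot, and variables do not carry over. Pictures are saved under pics/ and viewed, about 8 in all and at most 12, crops included, and the job is handed in when it is done.

```bash
ls; mkdir -p pics; python3 - <<'E'
from rig import *
import cv2,numpy as np
s=get_state();print({k:np.round(v,3).tolist() for k,v in s.items()})
for n in("side","top"):
    c=read_camera(n);cv2.imwrite(f"pics/{n}0.png",c["img"]);np.savez(f"{n}0.npz",**c)
    print(n,c["fov_y"],c["cx"],c["cy"],np.round(c["R"],3).tolist(),np.round(c["t"],3), (-c["R"].T@c["t"]).round(3))
E
```

```text
pics
{'clock': 0.0, 'joint_pos': [1.307, 0.322, -0.07, 1.452, 0.023, 1.371, -0.057], 'joint_velocities': [0.001, -0.001, -0.001, 0.0, -0.001, -0.001, -0.001], 'joint_efforts': [-0.0, -49.129, -0.404, -31.252, -0.064, 0.044, 0.0], 'tool_pos': [0.178, -0.625, 0.221], 'tcp_rot': [-3.14, 0.0, 0.278], 'force': [-0.576, -0.076, -0.952], 'moment': [0.006, -0.03, 0.053], 'gripper_width': 1.001}
side 44.31741915351836 253.77494054720881 190.81230486073235 [[-0.719, -0.695, 0.002], [-0.5, 0.516, -0.696], [0.483, -0.501, -0.718]] [0.433 0.353 1.143] [-0.064  0.692  1.066]
top 51.278892983889435 261.5756272364255 192.43559778135764 [[-0.012, -1.0, 0.001], [-0.996, 0.012, -0.087], [0.087, -0.003, -0.996]] [0.016 0.604 0.964] [0.518 0.011 1.013]
```

View pics/side0.png

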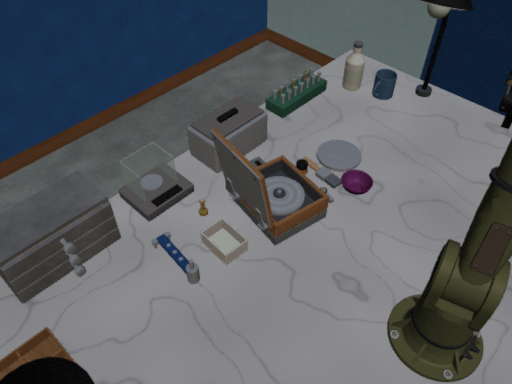

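View pics/top0.png

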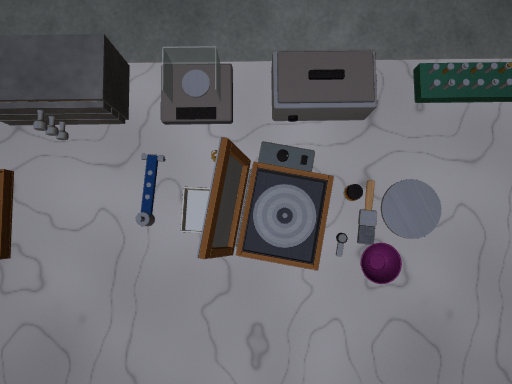

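The top view shows the pan rim at about (238–332, 163–268), with the open cover to its left at about (200–250, 140–258). The loupe (341,240), brush (367,215), jar (354,192) and bowl (381,263) stand in front of the unit. The tub, dop and tang are behind the cover. Next I'll measure the rim and the cover.

```bash
cat > h.py <<'E'
import numpy as np,cv2
def cloud(c):
    h,w=c["range_z"].shape; f=h/2/np.tan(np.radians(float(c["fov_y"]))/2)
    u,v=np.meshgrid(np.arange(w),np.arange(h)); z=c["range_z"]
    P=np.stack([(u-c["cx"])/f*z,(v-c["cy"])/f*z,z],-1)
    X=(P-c["t"])@c["R"]; X[z==0]=np.nan
    return X
E
python3 - <<'E'
from h import *
c=np.load("top0.npz");X=cloud(c);hsv=cv2.cvtColor(c["img"],cv2.COLOR_BGR2HSV)
org=(hsv[...,0]<20)&(hsv[...,1]>110)&(hsv[...,2]>60)
roi=np.zeros(org.shape,bool);roi[130:280,190:345]=1
m=org&roi&(abs(X[...,2]-.095)<.006)
cs,_=cv2.findContours((m*255).astype(np.uint8),cv2.RETR_EXTERNAL,cv2.CHAIN_APPROX_NONE)
pts=X[m];print(len(pts),np.median(pts[:,2]))
r=cv2.minAreaRect((pts[:,:2]*1000).astype(np.float32));print("rim rect",r,cv2.boxPoints(r).round(0).tolist())
for n in("top","side"):
    c=np.load(n+"0.npz");X=cloud(c)
    m=(X[...,2]>.13)&(X[...,2]<.4)&(X[...,0]>.3)&(X[...,0]<.64)&(X[...,1]>-.1)&(X[...,1]<.25)
    p=X[m];print(n,len(p),"z99",np.percentile(p[:,2],[50,99,100]).round(3))
    t=p[p[:,2]>np.percentile(p[:,2],99.9)-.012]; print(t.min(0).round(3),t.max(0).round(3),t.mean(0).round(3))
    u,s,vt=np.linalg.svd(p-p.mean(0),full_matrices=False);print("normal",vt[2].round(3),"ctr",p.mean(0).round(3),"rms",s[2]/len(p)**.5)
c=np.load("top0.npz");X=cloud(c)
for n,(u,v) in dict(loupe=(341,240),brush=(367,215),jar=(354,192),bowl=(381,263),dop=(214,155),tub=(196,210)).items():
    q=X[v-2:v+3,u-2:u+3].reshape(-1,3);print(n,np.nanmedian(q,0).round(3))
E
```

```text
1644 0.09429641537940353
rim rect ((546.01953125, -44.02207946777344), (188.88528442382812, 219.0762939453125), 78.78763580322266) [[420.0, -115.0], [635.0, -158.0], [672.0, 27.0], [457.0, 70.0]]
top 2588 z99 [0.276 0.307 0.309]
[0.466 0.076 0.296] [0.64  0.126 0.309] [0.552 0.1   0.303]
normal [-0.17  -0.976  0.136] ctr [0.549 0.091 0.244] rms 0.004590943653245247
side 1817 z99 [0.241 0.308 0.31 ]
[0.464 0.079 0.298] [0.639 0.125 0.31 ] [0.547 0.103 0.305]
normal [ 0.171  0.973 -0.155] ctr [0.538 0.096 0.236] rms 0.0037585572143681288
loupe [ 0.485 -0.186  0.019]
brush [ 0.545 -0.252  0.02 ]
jar [ 0.601 -0.217  0.039]
bowl [ 0.426 -0.287  0.004]
dop [0.701 0.126 0.018]
tub [0.564 0.174 0.004]
```

```bash
python3 -m jog '[[0.9,-0.85,-0.4,0,0,-0.7,1],[0.9,-0.85,-0.4,0,0,-0.7,1],[0.9,-0.85,-0.4,0,0,-0.7,1],[0.9,-0.85,-0.4,0,0,-0.7,1],[0.9,-0.85,-0.4,0,0,-0.7,1],[0.9,-0.85,-0.4,0,0,-0.7,1],[0.9,-0.85,-0.4,0,0,-0.7,1],[0.9,-0.85,-0.4,0,0,-0.7,1]]' 20
cat >> h.py <<'E'
C=np.array([.546,-.044]);ex=np.array([.1944,.981]);ey=np.array([-.981,.1944])
def st():
    from rig import get_state
    from scipy.spatial.transform import Rotation as R
    s=get_state();p=np.array(s["tool_pos"]);M=R.from_euler("xyz",s["tcp_rot"]).as_matrix()
    L=lambda v:np.array([v[:2]@ex,v[:2]@ey,v[2]])
    q=L(np.r_[p[:2]-C,p[2]])
    print("t",round(s["clock"],2),"lap XYZ mm",(q*1e3).round(1),"zt",L(M[:,2]).round(3),"xt",L(M[:,0]).round(3),"F",L(np.array(s["force"])).round(2),"q",np.round(s["joint_pos"],2),"w",round(s["gripper_width"],2))
    return q,M,L
def shift(goal): # lap mm -> normalised tool shift
    q,M,L=st();A=np.stack([L(M[:,i]) for i in range(3)])
    print("shift",(A@(np.array(goal)/1e3-q)/.3).round(3))
E
python3 -c "
from h import *
shift([60,0,400])"
```

```text
clock: 1.1
tool_pos: [0.3683, -0.3054, 0.3427]
tcp_rot: [3.141, 0.001, 1.379]
force: [0.5, -0.4, 0.2]
gripper_width: 0.171
t 1.1 lap XYZ mm [-291.   123.5  342.7] zt [-0.001 -0.    -1.   ] xt [ 1.     0.003 -0.001] F [-0.27 -0.57  0.21] q [ 1.06 -0.07 -0.39  1.64 -0.02  1.56  0.47] w 0.17
shift [ 1.169  0.416 -0.192]
```

```bash
python3 -m jog '[[1,0.41,-0.19,0,0.389,0,1],[1,0.41,-0.19,0,0.389,0,1],[1,0.41,-0.19,0,0.389,0,1],[1,0.41,-0.19,0,0.389,0,1],[1,0.41,-0.19,0,0.389,0,1],[1,0.41,-0.19,0,0.389,0,1],[1,0.41,-0.19,0,0.389,0,1]]'
python3 -c "
from h import *
shift([60,0,400])"
```

```text
clock: 1.98
tool_pos: [0.5462, -0.0363, 0.3985]
tcp_rot: [-3.14, -0.61, 1.376]
force: [-1.5, -0.5, -0.3]
gripper_width: 0.005
t 1.98 lap XYZ mm [  7.6   1.4 398.5] zt [ 0.573  0.002 -0.819] xt [0.819 0.    0.573] F [-0.8   1.41 -0.3 ] q [ 0.88  0.13 -0.53  1.48 -0.54  1.64  0.14] w 0.0
shift [0.146 0.005 0.096]
```

```bash
python3 -m jog '[[-0.98,0,0.485,0,0,0,1],[-0.98,0,0.485,0,0,0,1],[-0.98,0,0.485,0,0,0,1],[-0.98,0,0.485,0,0,0,1],[-0.98,0,0.485,0,0,0,1],[-0.98,0,0.485,0,0,0,1],[-0.98,0,0.485,0,0,0,1]]'
python3 - <<'E'
from h import *
from rig import *
st();c=read_camera("side");np.savez("side1.npz",**c)
cv2.imwrite("pics/side1.png",cv2.resize(c["img"][80:290,180:440],None,fx=3,fy=3))
E
```

```text
clock: 2.85
tool_pos: [0.5154, -0.1905, 0.1116]
tcp_rot: [-3.139, -0.612, 1.373]
force: [-0.1, 0.5, 0.1]
gripper_width: 0.003
t 2.85 lap XYZ mm [-149.7    1.6  111.6] zt [ 0.575  0.001 -0.818] xt [ 0.818 -0.002  0.575] F [0.49 0.21 0.15] q [ 0.99  0.43 -0.41  1.71 -0.4   1.31  0.55] w 0.0
```

View pics/side1.png

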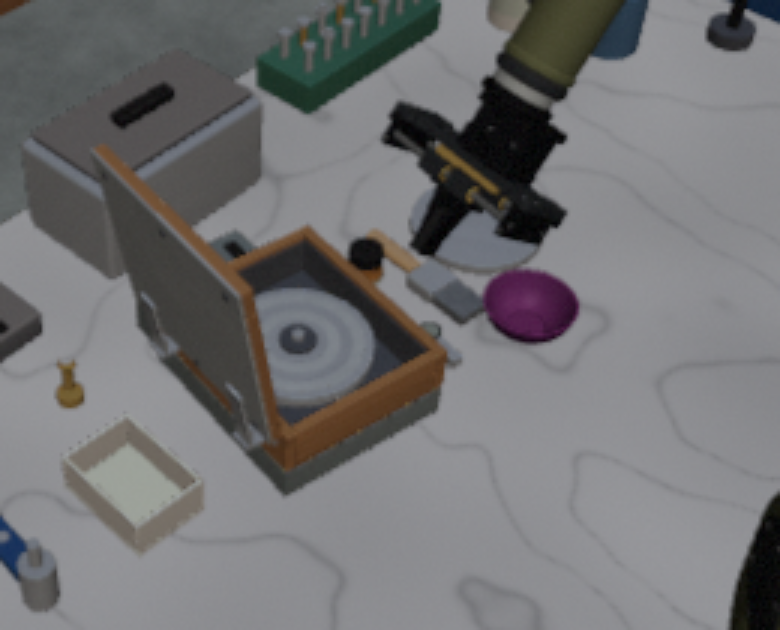

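The hand is clear of the loupe, brush, bowl and jar at the catch position. The finger is about 30 mm wide along the lip, and the catch pose is reachable. Going back up to hook the cover from above.

```bash
python3 -m jog '[[0.98,0,-0.485,0,0,0,1],[0.98,0,-0.485,0,0,0,1],[0.98,0,-0.485,0,0,0,1],[0.98,0,-0.485,0,0,0,1],[0.98,0,-0.485,0,0,0,1],[0.98,0,-0.485,0,0,0,1],[0.98,0,-0.485,0,0,0,1]]'
python3 -c "
from h import *
shift([144,0,352]);shift([178,0,300])"
```

```text
clock: 3.78
tool_pos: [0.5464, -0.0333, 0.4017]
tcp_rot: [3.136, -0.608, 1.384]
force: [-0.2, -0.5, -0.6]
gripper_width: 0.01
t 3.77 lap XYZ mm [ 10.5   1.7 401.7] zt [ 0.572 -0.001 -0.821] xt [0.821 0.007 0.572] F [-0.54  0.11 -0.65] q [ 0.87  0.13 -0.53  1.48 -0.54  1.64  0.14] w 0.01
shift [0.27  0.007 0.39 ]
t 3.77 lap XYZ mm [ 10.5   1.7 401.7] zt [ 0.572 -0.001 -0.821] xt [0.821 0.007 0.572] F [-0.54  0.11 -0.65] q [ 0.87  0.13 -0.53  1.48 -0.54  1.64  0.14] w 0.01
shift [0.264 0.007 0.597]
```

```bash
python3 -m jog '[[0.28,0,0.2,0,0,0,1],[0.28,0,0.2,0,0,0,1],[0.28,0,0.3,0,0,0,1],[0.28,0,0.4,0,0,0,1],[0.28,0,0.5,0,0,0,1],[0.28,0,0.6,0,0,0,1],[0.28,0,0.6,0,0,0,1]]'
python3 - <<'E'
from h import *
from rig import *
st();c=read_camera("side");np.savez("side2.npz",**c)
cv2.imwrite("pics/side2.png",cv2.resize(c["img"][60:240,180:400],None,fx=3,fy=3))
E
```

```text
clock: 4.65
tool_pos: [0.5772, 0.1343, 0.2971]
tcp_rot: [-3.134, -0.611, 1.375]
force: [-0.7, 0.1, 0.9]
gripper_width: 0.004
t 4.65 lap XYZ mm [181.    4.1 297.1] zt [ 0.573  0.008 -0.819] xt [ 0.819 -0.     0.573] F [-0.07  0.74  0.94] q [ 0.69  0.14 -0.66  1.69 -0.54  1.3  -0.01] w 0.0
```

View pics/side2.png

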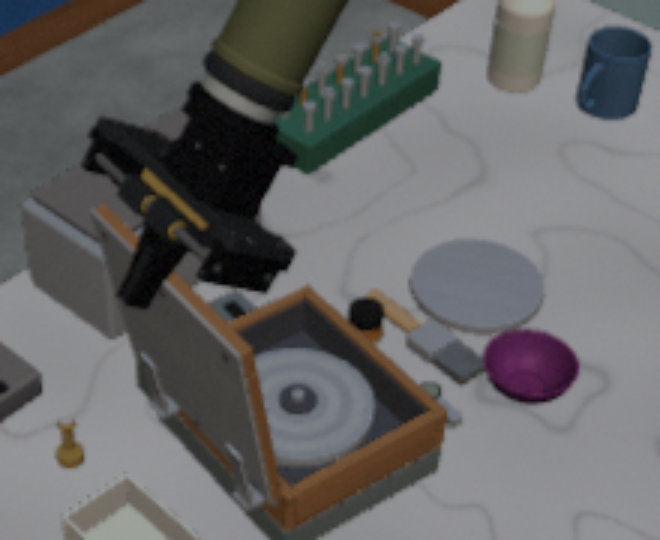

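The finger is hooked behind the middle of the top edge. Its tip shows at about (135,300) in the crop, behind the sheet, and it is not touching yet. Now I'll pull gently.

```bash
cat >> h.py <<'E'
def theta(n="side"):
    from rig import read_camera
    X=cloud(read_camera(n)).reshape(-1,3);X=X[~np.isnan(X[:,0])]
    a=(X[:,:2]-C)@ex*1e3;b=(X[:,:2]-C)@ey*1e3;z=X[:,2]*1e3
    r=np.hypot(a-101,z-97)
    m=(abs(b)<100)&(abs(b)>30)&(z>125)&(r<205)&(r>65)&(a<165)&(a>-110)
    if m.sum()<30: return print("few",m.sum())
    # rear face z=13 in cover frame
    ang=np.arctan2(z[m]-97,101-a[m])+np.arcsin(13/r[m])
    print(n,"theta",np.percentile(ang,[10,50,90]).round(3),m.sum())
E
python3 -c "
from h import *
theta()"
python3 -m jog '[[-0.027,0,-0.019,0,0,0,1],[-0.054,0,-0.038,0,0,0,1],[-0.082,0,-0.058,0,0,0,1],[-0.109,0,-0.077,0,0,0,1],[-0.136,0,-0.096,0,0,0,1],[-0.164,0,-0.115,0,0,0,1],[-0.191,0,-0.134,0,0,0,1]]'
python3 -c "
from h import *
st();theta();shift([105,0,335]);shift([-60,0,332])"
```

```text
side theta [1.879 1.936 2.063] 658
clock: 5.62
tool_pos: [0.5655, 0.0639, 0.2997]
tcp_rot: [-3.141, -0.61, 1.376]
force: [0.0, -0.3, -0.7]
gripper_width: 0.006
t 5.62 lap XYZ mm [109.7   1.8 299.7] zt [ 0.573  0.002 -0.819] xt [0.82  0.001 0.573] F [-0.27 -0.08 -0.7 ] q [ 0.78  0.13 -0.61  1.68 -0.55  1.37  0.1 ] w 0.01
side theta [1.59  1.641 1.773] 1420
t 5.67 lap XYZ mm [108.    1.4 299.4] zt [ 0.573  0.001 -0.82 ] xt [ 0.82  -0.001  0.572] F [-1.59  0.11 -0.39] q [ 0.78  0.13 -0.6   1.68 -0.55  1.37  0.1 ] w 0.0
shift [ 0.06   0.005 -0.103]
t 5.67 lap XYZ mm [108.    1.4 299.4] zt [ 0.573  0.001 -0.82 ] xt [ 0.82  -0.001  0.572] F [-1.59  0.11 -0.39] q [ 0.78  0.13 -0.6   1.68 -0.55  1.37  0.1 ] w 0.0
shift [-0.397  0.005 -0.41 ]
```

```bash
python3 -m jog '[[0.06,0,-0.1,0,0,0,1],[-0.4,0,-0.41,0,0,0,1],[-0.4,0,-0.41,0,0,0,1],[-0.4,0,-0.41,0,0,0,1],[-0.53,0,-0.22,0,0,0,1],[-0.53,0,-0.22,0,0,0,1]]'
sed -i 's/+np.arcsin(13/-np.arcsin(13/' h.py
python3 -c "
from h import *
st();theta();shift([-21,0,250])"
```

```text
clock: 6.42
tool_pos: [0.5309, -0.0996, 0.2592]
tcp_rot: [-3.131, -0.614, 1.371]
force: [-0.3, -0.0, 0.3]
gripper_width: 0.004
t 6.42 lap XYZ mm [-57.5   4.  259.2] zt [ 0.576  0.008 -0.818] xt [ 0.818 -0.004  0.576] F [-0.08  0.33  0.26] q [ 0.93  0.23 -0.48  1.66 -0.49  1.48  0.35] w 0.0
side theta [1.19  1.207 1.222] 1845
t 6.47 lap XYZ mm [-56.6   2.9 261.1] zt [ 0.576  0.006 -0.818] xt [ 0.818 -0.001  0.576] F [ 0.72 -0.3  -0.13] q [ 0.93  0.22 -0.48  1.65 -0.49  1.48  0.35] w 0.01
shift [0.076 0.01  0.099]
```

```bash
python3 -m jog '[[0.078,0,0.1,0,0,0,1],[0.078,0,0.1,0,0,0,1],[0.078,0,0.1,0,0,0,1],[0.078,0,0.1,0,0,0,1],[0.078,0,0.1,0,0,0,1],[0.078,0,0.1,0,0,0,1]]'
python3 -c "
from h import *
st();theta();shift([-21,0,250])"
```

```text
clock: 7.22
tool_pos: [0.5409, -0.065, 0.2523]
tcp_rot: [3.141, -0.611, 1.377]
force: [-0.9, -1.6, 0.5]
gripper_width: 0.007
t 7.22 lap XYZ mm [-21.6   0.9 252.3] zt [ 0.573 -0.    -0.819] xt [0.819 0.001 0.573] F [-1.77  0.6   0.49] q [ 0.9   0.21 -0.51  1.69 -0.5   1.42  0.32] w 0.01
side theta [0.95  0.971 0.99 ] 2078
t 7.28 lap XYZ mm [-21.4   1.  252.2] zt [ 0.574  0.    -0.819] xt [0.819 0.001 0.574] F [-1.44 -0.26  0.51] q [ 0.9   0.21 -0.51  1.69 -0.5   1.42  0.32] w 0.01
shift [-0.003  0.003  0.007]
```

```bash
python3 -m jog '[[0,0,0,0,0,0,1],[0,0,0,0,0,0,1],[0,0,0,0,0,0,1]]'
python3 - <<'E'
from h import *
from rig import *
st();theta()
c=read_camera("side")
cv2.imwrite("pics/side3.png",cv2.resize(c["img"][60:260,180:400],None,fx=3,fy=3))
d=np.array([.574,-.819]);n=np.array([.819,.574])
q=np.array([-21,251.])
for th in np.r_[.96,np.arange(.9,-.08,-.06)]:
    e=np.array([np.cos(th),-np.sin(th)]);z=np.array([np.sin(th),np.cos(th)])
    t=np.array([101,97])-212*e-2*z+16*d-10*n
    D=t-q;print(round(th,2),t.round(0),"shift",round(D@n/300,3),round(D@d/300,3))
E
```

```text
clock: 7.65
tool_pos: [0.5407, -0.0642, 0.252]
tcp_rot: [3.142, -0.611, 1.377]
force: [-0.7, -0.9, -0.2]
gripper_width: 0.008
t 7.65 lap XYZ mm [-20.8   1.3 252. ] zt [ 0.574  0.001 -0.819] xt [0.819 0.002 0.574] F [-1.01  0.51 -0.24] q [ 0.9   0.21 -0.51  1.69 -0.5   1.42  0.32] w 0.01
side theta [0.954 0.972 0.991] 2087
0.96 [-21. 251.] shift -0.001 0.0
0.9 [-31. 243.] shift -0.044 0.002
0.84 [-41. 235.] shift -0.086 0.006
0.78 [-50. 226.] shift -0.128 0.013
0.72 [-59. 216.] shift -0.169 0.022
0.66 [-67. 207.] shift -0.21 0.034
0.6 [-74. 196.] shift -0.25 0.048
0.54 [-81. 185.] shift -0.289 0.064
0.48 [-87. 174.] shift -0.327 0.083
0.42 [-92. 163.] shift -0.364 0.104
0.36 [-97. 151.] shift -0.399 0.127
0.3 [-101.  139.] shift -0.433 0.153
0.24 [-104.  127.] shift -0.466 0.18
0.18 [-107.  114.] shift -0.496 0.209
0.12 [-109.  102.] shift -0.525 0.24
0.06 [-110.   89.] shift -0.552 0.273
0.0 [-110.   76.] shift -0.578 0.307
-0.06 [-110.   63.] shift -0.6 0.343
```

View pics/side3.png

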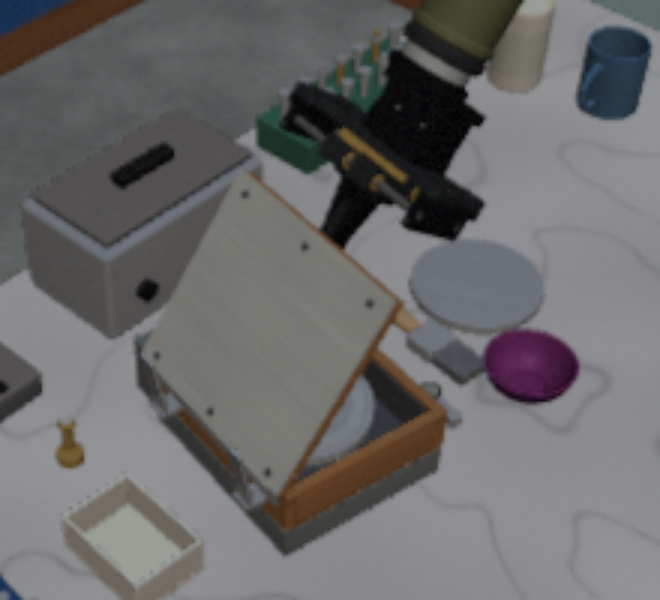

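The cover is caught at 0.97 rad and rests on the finger under its front edge. Lowering it along the arc.

```bash
python3 -m jog '[[-0.029,0,0.001,0,0,0,1],[-0.058,0,0.003,0,0,0,1],[-0.086,0,0.006,0,0,0,1],[-0.114,0,0.01,0,0,0,1],[-0.142,0,0.016,0,0,0,1],[-0.169,0,0.022,0,0,0,1],[-0.196,0,0.03,0,0,0,1],[-0.223,0,0.038,0,0,0,1],[-0.25,0,0.048,0,0,0,1],[-0.276,0,0.058,0,0,0,1],[-0.302,0,0.07,0,0,0,1],[-0.327,0,0.083,0,0,0,1]]'
python3 - <<'E'
from h import *
st();theta()
d=np.array([.574,-.819]);n=np.array([.819,.574])
q=np.array([-87,174.])
for th in np.arange(.44,-.1,-.04):
    e=np.array([np.cos(th),-np.sin(th)]);z=np.array([np.sin(th),np.cos(th)])
    t=np.array([101,97])-212*e-2*z+16*d-10*n
    D=t-q;print(round(th,2),t.round(0),"shift",round(D@n/300,3),round(D@d/300,3))
E
```

```text
clock: 9.25
tool_pos: [0.5278, -0.1296, 0.1748]
tcp_rot: [3.142, -0.611, 1.377]
force: [-0.1, -2.8, -0.1]
gripper_width: 0.005
t 9.25 lap XYZ mm [-87.5   1.2 174.8] zt [ 0.573  0.001 -0.819] xt [0.819 0.002 0.573] F [-2.72 -0.44 -0.12] q [ 0.95  0.32 -0.46  1.72 -0.45  1.35  0.45] w 0.0
side theta [0.47  0.492 0.518] 2111
0.44 [-91. 167.] shift -0.024 0.013
0.4 [-94. 159.] shift -0.048 0.028
0.36 [-97. 151.] shift -0.072 0.044
0.32 [-100.  143.] shift -0.095 0.06
0.28 [-102.  135.] shift -0.117 0.078
0.24 [-104.  127.] shift -0.138 0.096
0.2 [-106.  118.] shift -0.159 0.115
0.16 [-108.  110.] shift -0.179 0.135
0.12 [-109.  102.] shift -0.198 0.156
0.08 [-109.   93.] shift -0.216 0.178
0.04 [-110.   85.] shift -0.234 0.2
0.0 [-110.   76.] shift -0.25 0.223
-0.04 [-110.   68.] shift -0.266 0.247
-0.08 [-109.   59.] shift -0.28 0.271
```

```bash
python3 -m jog '[[-0.024,0,0.013,0,0,0,1],[-0.048,0,0.028,0,0,0,1],[-0.072,0,0.044,0,0,0,1],[-0.095,0,0.06,0,0,0,1],[-0.117,0,0.078,0,0,0,1],[-0.138,0,0.096,0,0,0,1],[-0.159,0,0.115,0,0,0,1],[-0.179,0,0.135,0,0,0,1],[-0.198,0,0.156,0,0,0,1],[-0.198,0,0.156,0,0,0,1]]'
python3 - <<'E'
from h import *
from rig import *
st()
c=read_camera("side")
X=cloud(c).reshape(-1,3);a=(X[:,:2]-C)@ex*1e3;b=(X[:,:2]-C)@ey*1e3;z=X[:,2]*1e3
m=(abs(b)<100)&(abs(b)>25)&(z>98)&(z<160)&(a>-105)&(a<80)
r=np.polyfit(a[m],z[m],1);print("theta",-np.arctan(r[0]),"z@hinge",np.polyval(r,101),"z@-111",np.polyval(r,-111),m.sum())
cv2.imwrite("pics/side4.png",cv2.resize(c["img"][80:250,200:400],None,fx=3.5,fy=3.5))
E
```

```text
clock: 10.55
tool_pos: [0.5237, -0.1509, 0.1019]
tcp_rot: [-3.141, -0.611, 1.376]
force: [0.1, -5.1, -0.8]
gripper_width: 0.004
t 10.55 lap XYZ mm [-109.2    1.1  101.9] zt [ 0.573  0.001 -0.819] xt [0.819 0.001 0.573] F [-4.95 -1.04 -0.79] q [ 0.96  0.41 -0.44  1.76 -0.42  1.25  0.52] w 0.0
theta 0.12268493896172386 z@hinge 111.59205559494212 z@-111 137.732546467583 2598
```

View pics/side4.png

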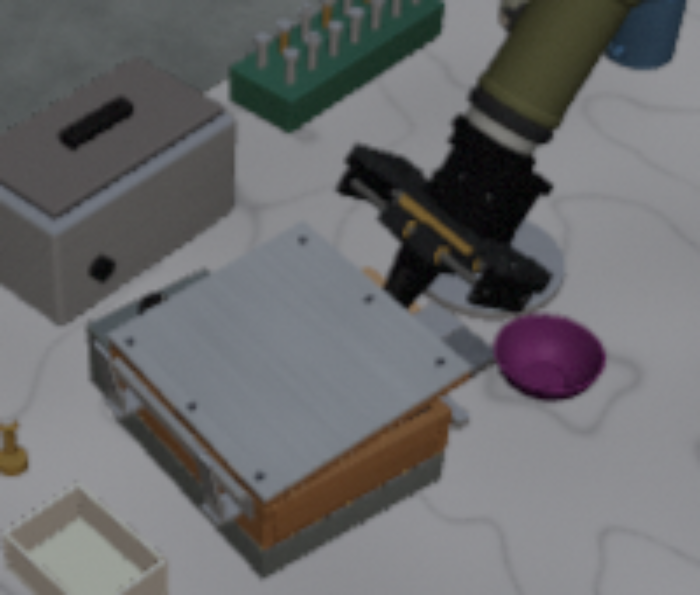

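```bash
python3 -m jog '[[-0.009,0,0.01,0,0,0,1],[-0.018,0,0.02,0,0,0,1],[-0.027,0,0.03,0,0,0,1],[-0.032,0,0.035,0,0,0,1],[-0.036,0,0.039,0,0,0,1],[-0.04,0,0.044,0,0,0,1],[-0.044,0,0.048,0,0,0,1],[-0.048,0,0.053,0,0,0,1],[-0.052,0,0.057,0,0,0,1],[-0.06,0,0.067,0,0,0,1],[-0.068,0,0.077,0,0,0,1],[-0.08,0,0.085,0,0,0,1]]'
cat >> h.py <<'E'
def flat(save=None):
    from rig import read_camera
    c=read_camera("side")
    X=cloud(c).reshape(-1,3);a=(X[:,:2]-C)@ex*1e3;b=(X[:,:2]-C)@ey*1e3;z=X[:,2]*1e3
    m=(abs(b)<100)&(abs(b)>25)&(z>98)&(z<160)&(a>-105)&(a<80)
    r=np.polyfit(a[m],z[m],1);print("theta",-np.arctan(r[0]),"z@-111",np.polyval(r,-111),m.sum())
    if save: cv2.imwrite(save,c["img"])
E
python3 -c "
from h import *
st();flat()"
```

```text
clock: 12.1
tool_pos: [0.5227, -0.1545, 0.0682]
tcp_rot: [-3.141, -0.612, 1.378]
force: [0.0, 1.0, -0.0]
gripper_width: 0.004
t 12.1 lap XYZ mm [-113.     1.4   68.2] zt [ 0.575  0.002 -0.818] xt [0.819 0.002 0.575] F [ 1.02  0.19 -0.03] q [ 0.95  0.46 -0.43  1.78 -0.41  1.2   0.55] w 0.0
theta 0.0027773648820623195 z@-111 112.06333061485103 2395
```

```bash
python3 -m jog '[[-0.05,0,-0.035,0,0,0,1],[-0.1,0,-0.07,0,0,0,1],[-0.1,0,-0.07,0,0,0,1],[-0.1,0,-0.3,0,0,0,1],[-0.1,0,-0.5,0,0,0,1],[-0.1,0,-0.6,0,0,0,1],[-0.1,0,-0.6,0,0,0,1],[-0.1,0,-0.6,0,0,0,1]]'
python3 - <<'E'
from h import *
from rig import *
st();flat("pics/side5.png")
c=read_camera("top");i=c["img"];o=cv2.imread("pics/top0.png");cv2.imwrite("pics/top5.png",np.vstack([o[120:300,110:470],i[120:300,110:470]]))
E
```

```text
clock: 13.15
tool_pos: [0.498, -0.2795, 0.1976]
tcp_rot: [-3.14, -0.612, 1.378]
force: [-0.7, 0.4, -0.6]
gripper_width: 0.008
t 13.15 lap XYZ mm [-240.3    1.3  197.6] zt [ 0.575  0.003 -0.818] xt [0.818 0.002 0.575] F [ 0.25  0.73 -0.6 ] q [ 1.06  0.44 -0.37  1.5  -0.37  1.54  0.57] w 0.01
theta 0.0005783234390678071 z@-111 111.87527222134503 2375
```

View pics/top5.png

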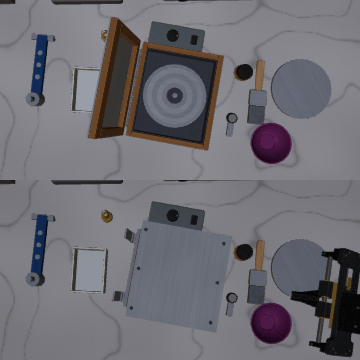

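View pics/side5.png

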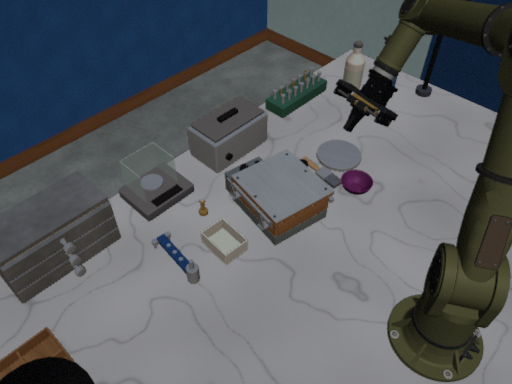

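The cover lies shut, all eight bystanders are at the same pixels as before, and the robot is in free air with its tip about 0.2 m up.

```bash
python3 -c "
from rig import order
print(order.job_done())"
```

```text
the job is handed in; nothing more can be done
None
```

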